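# Lock a height stop with jam nut and spanner

### The job

The jam nut on the jig's height stop is only finger-tight. Slide the larger open-ended spanner flat on the plate and fully home on to the lower nut, its handle lying alongside the reaction pin so that the pin keeps the spanner from turning, then swing the jam nut's lever clockwise (seen from above) past its drag until it comes up firmly against its stop, but do not force it. The lower nut must keep its setting (some degrees of slack in the spanner do no harm), the spanner stays on the nut, and the other things on the bench are left alone.

Things in the scene. Friction and masses are not known exactly. Their poses are not given: they have to be found in the camera images.
- jig: Height-stop jig, fixed: aluminium plate 260 x 90 x 20 mm with an upright threaded stud (rubber cap 28 mm across, top 84 mm above the bench). Origin on the bench under the stud's axis; x along the plate (-215 to +45 mm), y across, z up; plate top 20 mm above the bench. A spanner is fitted from the -x end: jaw towards +x, handle at y = 0 along the x axis towards -x. Yaw within 0.25 rad.
- reaction_pin (a point): Top of the fixed steel reaction pin, 10 mm diameter, 45 mm above the bench, at x = -185, y = +16.5 mm in the jig's frame. The handle of a fitted spanner lies on the pin's -y side with 3.5 mm to spare and comes to bear on it when the nut is driven clockwise.
- nut_centre (a point): Centre of the lower nut, on the stud's axis 29 mm above the bench. A plain hexagon, 36 mm across flats, 18 mm high, standing on the plate (20 to 38 mm above the bench); at nut angle 0 two of its flats are parallel to the jig's x axis.
- stop_nut (a joint): Angle of the lower nut on its stud, rad, positive clockwise from above; 0 at the start, its setting. It turns easily (0.06 N m), so the jam nut drags it round unless it is held. It may turn at most 0.26 rad (15 degrees) either way; a fitted spanner has several degrees of slack, which the jam nut takes up first.
- jam_lever (a joint): Angle of the jam nut relative to the lower nut, rad, positive clockwise from above; starts at 0 to 0.3. It drags at 0.25 N m (3 to 4 N at the ball); at 0.95 it meets a hard stop: tight. A push of 6 to 10 N at the ball is firm; more than about 15 N twists the lower nut too far within the spanner's jaw. Turning it the wrong way loosens it.
- lever_ball (a point): Centre of the black ball (22 mm) on the end of the jam nut's lever, 75 mm from the stud's axis, 60 mm above the bench. The jam nut is a round collar, 37 mm across, 14 mm high, on the lower nut; an 8 mm rod rises from it to the ball. With both nuts at 0 the lever points 130 degrees anticlockwise from the jig's +x axis; tightening swings it clockwise, away from the robot, to about 70 degrees.
- spanner: The larger open-ended spanner, loose, steel, 0.22 kg, lying flat, jaw away from the robot. Origin at the jaw's centre on the underside; x from handle to jaw, z up. Jaw 10 mm thick, 37.6 mm wide inside (flared tips), 66 mm outside, from x = -34 to +23 mm, throat at x = -22 mm. Dark handle 16 mm wide, 14 mm thick, x = -50 to -205 mm, underside level with the jaw's. May swap places with the small one.
- spanner_grip (a point): A good place to grip the larger spanner: on its handle's middle line, 95 mm behind the jaw's centre, 7 mm above the underside (the centre of mass is about 80 mm behind the jaw's centre).
- spanner_jaw (a point): Centre of the larger spanner's jaw, 5 mm above its underside. Pushed fully home it lies about 1 mm past the nut's axis.
- small_spanner: A smaller open-ended spanner of the same make (jaw 20 mm wide inside, 38 mm outside, handle the same), which does not fit: leave alone. Origin and axes as the larger one's.
- circuit_board: Circuit board 100 x 160 mm on a black carrier 120 x 180 mm, 20 mm high, loose: leave alone. Origin under its centre.
- spool: Spool of solder, 54 mm diameter, 45 mm high: leave alone. Origin under its centre.
- wool_tin: Open brass tin, 68 mm diameter, 28 mm high: leave alone. Origin under its centre.
- tweezers: Steel tweezers 135 mm long, 7 mm high: leave alone. Origin at about their middle.
- screw_tray: Grey tray for screws, 90 x 120 x 22 mm: leave alone. Origin under its centre.
- flux_jar: Amber jar, 44 mm diameter, 50 mm high: leave alone. Origin under its centre.

How it is judged:
By the outcome, as a careful person would: the job done as asked, in the order asked, and still so for the second after the job is handed in, with the robot touching nothing.
It also fails if it takes over 64 s, if anything falls off the work surface, if the arm or the gripper's body presses on something with over 40 N, if the wrist force passes 120 N, or if a joint passes its speed limit or range.

### The arm

A 6-joint arm with a two-finger parallel gripper is mounted at the origin on the work surface. World frame = base frame: x ahead of the robot, y to its left, z up, the work surface at z = 0. Lengths are in m, angles in rad, forces in N, time in s.
With the tool pointing down it reaches from about 0.25 to 0.775 m from the base axis. Payload 8.9 kg.
Tool frame: the origin (TCP) lies midway between the tips of the shut fingers; the grasp point (between the pads) lies 19 mm behind it; z points along the fingers, y is the line along which they close (so a half turn about z gives the same grasp; the last joint's range is limited). The gripper opens to 85 mm and grips with 20 to 120 N. Pads are 22 mm wide; open, the fingers measure 114 mm over their backs; the gripper's body (76 mm by 85 mm) begins 54 mm behind the grasp point. The pads swing forward as they close: fully open they stand 13 mm farther back than shut.
Start: joints at [1.125, 0.291, -0.153, 1.127, 0, 1.431], TCP at [0.159, 0.5, 0.202] pointing down, gripper open.
Joint ranges: [-2.52, 2.52], [-0.91, 1.74], [-1.3, 1.37], [-1.96, 2.02], [-1.52, 1.47], [-3.14, 3.14]. Speed limits (rad/s): [2.22, 2.22, 2.79, 3.14, 3.14, 3.14].

### API

Orientations are given as a rotation vector (axis times angle).
In Python, from workcell import monitor, capture, ticket gives the robot as it stands.
- The arm moves only by the tool arm_command, never from a script. Its arguments are lists of equal length, an entry for each row: "xyz": the shift along the tool's x, y, z in m, a list of three; "twist": the turn about the tool's z in degrees. In form: {"xyz": [[dx, dy, dz], ...], "twist": [twist, ...]}. A call has 1 to 12 rows; each row is the pose to reach, as a shift and turn from the pose commanded when the call began, along the tool's axes at that moment; what a row does not reach only later rows make up. A row lasts 1/12 s, in which the tool goes at most 41.7 mm and 7.16 degrees, less where a joint would pass 70% of its speed; a pose out of reach is approached as far as the arm can. A call with a gripper value outside its range is refused whole. "claw" is the closure, from -1 (fully open) to 1 (shut), set as the call begins (left out, the last holds). The fingers move at their own pace and stop on an object; "newtons" is the grip in N (left out, the last holds). Time passes only in rows, so rows that repeat a pose let the fingers close. It gives the time, the measured TCP pose, the force, the opening and the grip force at its end, in the units of the state.
- monitor.get_obs(): the state, without advancing time (a new reading comes with each control period).
- capture(name): name is "scene" or "top" or "wrist"; returns a dict with "image" (480x640x3 uint8, red, green, blue), "vertical_fov" (degrees; the focal length in pixels is half the picture's height over the tangent of half this angle, whatever the lens; pixels are square), "cx", "cy" (the principal point, pixels), "rvec" (rotation vector, rad) and "tvec" (3), from world to camera coordinates, as OpenCV has them; the wrist camera has in their place "tool_from_camera" (4x4, takes a point from camera to tool coordinates, whose origin is the TCP and whose axes are the flange's). Camera axes: x right, y down, z forward; pixel columns grow to the right and rows downward; lengths in m; the calibration is good to about 2 mm. The wrist camera is an equidistant fisheye: a pixel r from the principal point sees the ray r / f radians off the axis. A picture is of the moment at which its call begins: read the wrist's pose just before it. There is no depth.
- ticket.finish_job(): hands the job in; it is judged then, once.
The state is a dict: "clock": time; "joint_positions": joint angles; "joint_velocities": joint speeds; "joint_efforts": joint torques, N m; "tool_pos": TCP position; "tool_rot": TCP orientation; "force": force on the tool from outside, world axes, zero at the start; "wrist_torque": the same for the moment, N m; "gripper_width": finger opening in m; "grip_force": force on a finger pad.
Only numpy, scipy, OpenCV 4.12 (cv2) and the standard library are available. Lean on these libraries where they do the work, as an engineer would, in place of code of your own. Each camera call takes 0.05 s, during which the arm holds its last target. There are 200 camera calls.

## Working session

There is one attempt and no reset: what is moved stays moved. The work goes in short steps, Python scripts to look and compute and a tool call to move; the robot and the scene stay as the last step left them, time stands still between calls to the robot, and variables do not carry over. Pictures are saved under pics/ and viewed, at most 10 in all, crops included, and the job is handed in when it is done.

Besides the shell and the picture viewer there is one more tool, called as name(argument=value, ...) on one line, values as JSON. arm_command: Moves the arm, as the interface text tells. Its arguments: {"type":"object","properties":{"xyz":{"type":"array","items":{"type":"array","items":{"type":"number"}}},"twist":{"type":"array","items":{"type":"number"}},"claw":{"type":"number"},"newtons":{"type":"number"}},"required":["xyz","twist"]}

```bash
mkdir -p pics; cat > h.py <<'E'
import numpy as np, cv2
from workcell import monitor, capture, ticket
from scipy.spatial.transform import Rotation as R
def cam(c):
    f=240/np.tan(np.radians(c["vertical_fov"])/2)
    K=np.array([[f,0,c["cx"]],[0,f,c["cy"]],[0,0,1]]);return K,np.ravel(c["rvec"]).astype(float),np.ravel(c["tvec"]).astype(float)
def back(c,uv,z):
    K,r,t=cam(c);M=R.from_rotvec(r).as_matrix()
    o=-M.T@t;d=M.T@np.linalg.inv(K)@np.array([uv[0],uv[1],1.])
    return o+d*(z-o[2])/d[2]
def proj(c,P):
    K,r,t=cam(c);return cv2.projectPoints(np.array(P,float).reshape(-1,1,3),r,t,K,None)[0].reshape(-1,2)
def save(n,im): cv2.imwrite("pics/"+n+".png",im[...,::-1])
E
python3 - <<'E'
from h import *
import pickle
o=monitor.get_obs();print(o["clock"],o["tool_pos"],o["tool_rot"],o["force"])
for n in("top","scene"):
    c=capture(n);save(n+"0",c["image"]);pickle.dump(c,open(n+".pkl","wb"));print(n,c["vertical_fov"],c["cx"],c["cy"],c["rvec"],c["tvec"])
E
```

```text
0.0 [0.15832398 0.50004681 0.20163767] [-4.79985432e-01 -3.10430027e+00  1.96912959e-03] [ 0.64006607 -0.10772329 -0.11481175]
top 45.01407904742067 320.8334830385761 239.25831260718093 [ 2.20148537 -2.14290504  0.14070319] [0.00997544 0.59271147 1.58411452]
scene 48.54002152053006 315.8058583208419 238.50475536656106 [ 2.03797997  0.67824602 -0.37563533] [-0.49998142 -0.10564246  1.37357498]
```

View pics/top0.png

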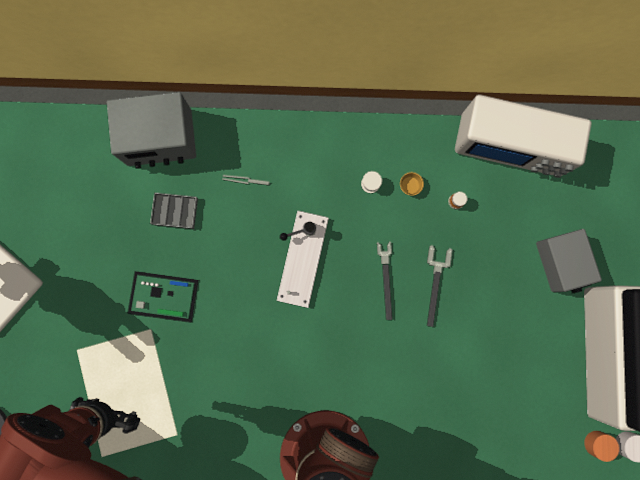

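View pics/scene0.png

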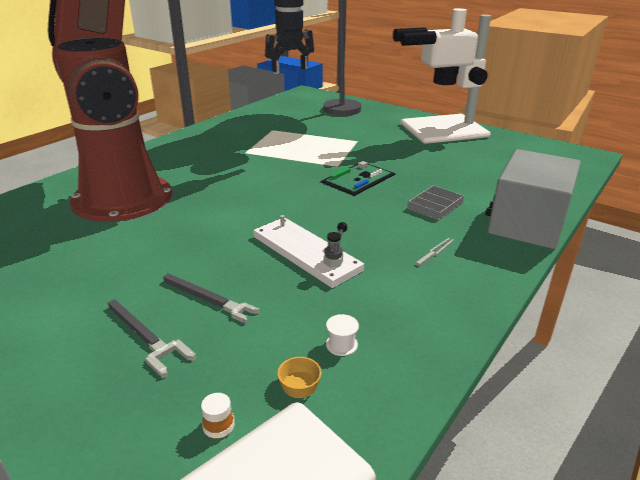

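The top view shows the larger spanner on the right (jaw about 440,258, handle end 432,325), the small one at 386, and the jig with its cap at about (310,228) and ball at (283,237). I'll enlarge this area.

```bash
python3 - <<'E'
from h import *
import pickle
c=pickle.load(open("top.pkl","rb"));im=c["image"][200:335,265:465]
save("topc",cv2.resize(im,None,fx=4,fy=4,interpolation=cv2.INTER_CUBIC))
c=pickle.load(open("scene.pkl","rb"));im=c["image"][205:385,100:366]
save("scenec",cv2.resize(im,None,fx=3,fy=3,interpolation=cv2.INTER_CUBIC))
E
```

```text
(no output)
```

View pics/topc.png

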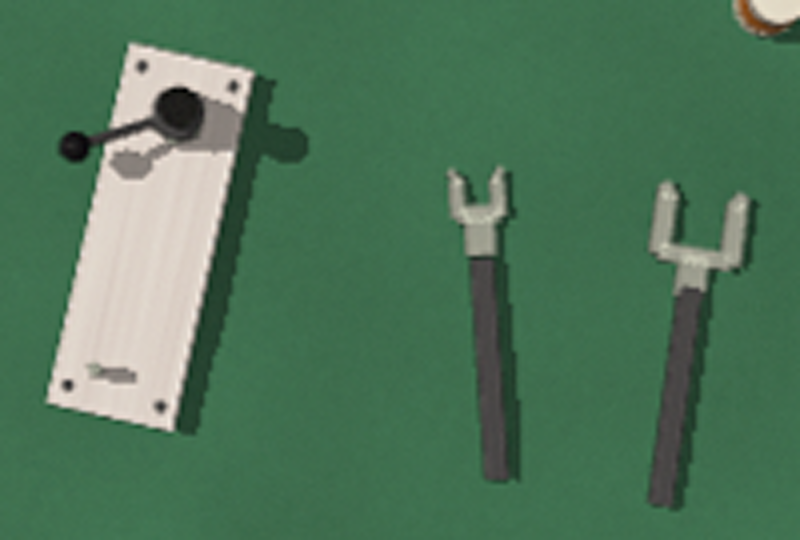

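View pics/scenec.png

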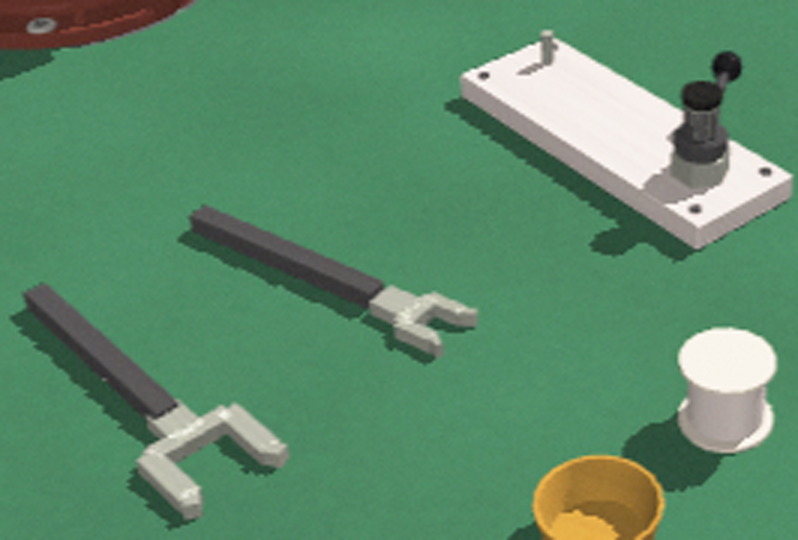

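```bash
cat > fit.py <<'E'
from h import *
import pickle
from scipy.optimize import least_squares
T=pickle.load(open("top.pkl","rb"));S=pickle.load(open("scene.pkl","rb"))
tp=lambda x,y:((x+.5)/4-.5+265,(y+.5)/4-.5+200)
sp=lambda x,y:((x+.5)/3-.5+100,(y+.5)/3-.5+205)
def w(p,P):
    P=np.array(P)/1000;a=p[2];C,D=np.cos(a),np.sin(a)
    return np.c_[p[0]+C*P[:,0]-D*P[:,1],p[1]+D*P[:,0]+C*P[:,1],P[:,2]]
def fit(top,sc,p0):
    f=lambda p:np.r_[proj(T,w(p,[t[0] for t in top]))-[tp(*t[1]) for t in top],proj(S,w(p,[t[0] for t in sc]))-[sp(*t[1]) for t in sc]].ravel()
    s=least_squares(f,p0,loss="soft_l1");print(s.x.round(4),np.degrees(s.x[2]).round(2));print(f(s.x).reshape(-1,2).round(1).tolist());return s.x
print(back(T,tp(180,112),.084),back(T,tp(74,146),.06),back(S,sp(702,92),.084),back(S,sp(727,66),.06))
jig=fit([((45,45,20),(130,42)),((45,-45,20),(255,72)),((-215,-45,20),(175,432)),((-215,45,20),(46,402)),((0,0,84),(180,112))],
 [((-215,45,20),(555,37)),((-215,-45,20),(462,76)),((45,-45,20),(697,232)),((45,45,20),(792,180)),((0,0,84),(702,94)),((-185,16.5,45),(547,34))],[.55,.05,-.2])
sp_=fit([((23,24,10),(668,183)),((23,-24,10),(740,195)),((-34,33,10),(652,250)),((-34,-33,10),(738,268)),((-205,0,14),(664,504)),((-50,0,14),(690,290))],
 [((23,24,10),(285,455)),((23,-24,10),(190,508)),((-34,-33,10),(140,458)),((-34,33,10),(235,405)),((-205,0,14),(37,290)),((-50,0,14),(163,408))],[.45,-.25,-.1])
b=(back(T,tp(74,146),.06)+back(S,sp(727,66),.06))/2
print("lever deg in jig",np.degrees(np.arctan2(b[1]-jig[1],b[0]-jig[0])-jig[2]), np.hypot(b[1]-jig[1],b[0]-jig[0]))
E
python3 fit.py; python3 -c "
from h import *
o=monitor.get_obs();print(R.from_rotvec(o['tool_rot']).as_matrix().round(4))"
```

```text
[0.61733144 0.05796257 0.084     ] [0.59493013 0.13003166 0.06      ] [0.62222542 0.06136334 0.084     ] [0.59376212 0.13341059 0.06      ]
[ 0.6229  0.0588 -0.2028] -11.62
[[0.4, -0.5], [0.2, -0.7], [-0.9, -0.6], [-0.2, -0.4], [-0.2, -2.0], [-0.8, -0.2], [-1.1, -0.2], [-0.5, -0.8], [0.2, -0.9], [-0.5, -0.0], [-0.0, 0.1]]
[ 0.5637 -0.312  -0.1401] -8.03
[[0.7, -1.3], [-0.6, -1.5], [-1.3, 1.2], [0.2, 0.6], [-1.2, -0.1], [0.2, -1.4], [-2.3, 1.4], [3.7, -0.9], [-3.4, 0.4], [-0.3, -1.5], [-0.8, -0.7], [1.3, 0.6]]
lever deg in jig 122.9809242341748 0.07834003072580588
[[-9.533e-01  3.020e-01 -5.000e-04]
 [ 3.020e-01  9.533e-01 -1.100e-03]
 [ 1.000e-04 -1.200e-03 -1.000e+00]]
```

```bash
cat >> h.py <<'E'
JIG=np.array([.6229,.0588,-.2028]);SPN=np.array([.5637,-.312,-.1401])
def loc(p,x,y): C,D=np.cos(p[2]),np.sin(p[2]);return np.array([p[0]+C*x-D*y,p[1]+D*x+C*y])
def go(xyz,yaw=None):
    """shift in tool axes & twist deg to reach world TCP with handle axis yaw (tool x = -axis)"""
    o=monitor.get_obs();M=R.from_rotvec(o["tool_rot"]).as_matrix()
    d=M.T@(np.array(xyz)-o["tool_pos"]);tw=0
    if yaw is not None:
        cur=np.arctan2(M[1,0],M[0,0]);e=(yaw+np.pi-cur+np.pi)%(2*np.pi)-np.pi;tw=-np.degrees(e)
    print("t",round(o["clock"],2),"tcp",o["tool_pos"].round(4),"F",np.round(o["force"],1),"w",round(float(o["gripper_width"]),4),"-> shift mm",(d*1000).round(1),"twist",round(tw,2))
def wcam(): 
    o=monitor.get_obs();c=capture("wrist");M=np.eye(4);M[:3,:3]=R.from_rotvec(o["tool_rot"]).as_matrix();M[:3,3]=o["tool_pos"]
    c["W"]=M@np.array(c["tool_from_camera"]);c["f"]=240/np.tan(np.radians(c["vertical_fov"])/2);return c
def wback(c,uv,z):
    d=np.array([uv[0]-c["cx"],uv[1]-c["cy"]]);r=np.hypot(*d);th=r/c["f"];v=np.r_[d/max(r,1e-9)*np.sin(th),np.cos(th)]
    D=c["W"][:3,:3]@v;O=c["W"][:3,3];return O+D*(z-O[2])/D[2]
def wproj(c,P):
    p=np.linalg.inv(c["W"])@np.r_[P,1];th=np.arctan2(np.hypot(p[0],p[1]),p[2]);n=p[:2]/np.hypot(p[0],p[1]);return np.array([c["cx"],c["cy"]])+c["f"]*th*n
E
python3 -c "
from h import *
print(loc(SPN,-.095,0));go([*loc(SPN,-.095,0),.15],SPN[2])"
```

```text
[ 0.46963081 -0.298734  ]
t 0.1 tcp [0.1584 0.5001 0.2017] F [ 0.3 -0.3 -0.5] w 0.0855 -> shift mm [-538.  -667.4   52.4] twist -9.55
```

arm_command(xyz=[[-269, -334, 0], [-269, -334, 0], [-269, -334, 0], [-269, -334, 0], [-269, -334, 0], [-269, -334, 0], [-269, -334, 0], [-269, -334, 0], [-538, -667, 52], [-538, -667, 52], [-538, -667, 52], [-538, -667, 52]], twist=[0, 0, 0, 0, 0, 0, 0, 0, -9.5, -9.5, -9.5, -9.5])

```text
clock: 1.1
tool_pos: [0.3352, 0.0475, 0.1931]
tool_rot: [0.219, 3.133, 0.0]
force: [1.5, 0.5, 1.1]
gripper_width: 0.0856
grip_force: 0.0
```

```bash
python3 -c "
from h import *
go([*loc(SPN,-.095,0),.15],SPN[2])"
```

```text
t 1.1 tcp [0.3352 0.0475 0.1931] F [1.5 0.5 1.1] w 0.0856 -> shift mm [-181.3 -324.2   43.1] twist 0.03
```

I sent that call in millimetres by mistake. The rate limit kept it harmless and the direction was right, so I'll carry on in metres.

arm_command(xyz=[[-0.181, -0.324, 0.043], [-0.181, -0.324, 0.043], [-0.181, -0.324, 0.043], [-0.181, -0.324, 0.043], [-0.181, -0.324, 0.043], [-0.181, -0.324, 0.043], [-0.181, -0.324, 0.043], [-0.181, -0.324, 0.043], [-0.181, -0.324, 0.043], [-0.181, -0.324, 0.043], [-0.181, -0.324, 0.043], [-0.181, -0.324, 0.043]], twist=[0, 0, 0, 0, 0, 0, 0, 0, 0, 0, 0, 0])

```text
clock: 2.1
tool_pos: [0.4681, -0.2963, 0.1494]
tool_rot: [-0.222, -3.132, -0.002]
force: [-0.1, -0.0, 1.2]
gripper_width: 0.0854
grip_force: 0.0
```

```bash
python3 -c "
from h import *
go([*loc(SPN,-.095,0),.15],SPN[2])
c=wcam();print(c['f'],c['cx'],c['cy'],c['W'].round(3).tolist())
import pickle;pickle.dump(c,open('w1.pkl','wb'))
for x,y,z in[(.023,.024,.01),(.023,-.024,.01),(-.205,0,.014),(-.05,0,.014)]: print(wproj(c,np.r_[loc(SPN,x,y),z]).round(0))
save('w1',c['image'])"
```

```text
t 2.1 tcp [ 0.4681 -0.2963  0.1494] F [-0.1 -0.   1.2] w 0.0854 -> shift mm [-1.8 -2.2 -0.6] twist -0.07
371.64829954431775 319.97237830359177 242.25060647989497 [[0.141, 0.953, 0.27, 0.4], [0.99, -0.135, -0.039, -0.286], [-0.0, 0.273, -0.962, 0.324], [0.0, 0.0, 0.0, 1.0]]
[342. 341.]
[293. 341.]
[317.  92.]
[317. 272.]
```

View pics/w1.png

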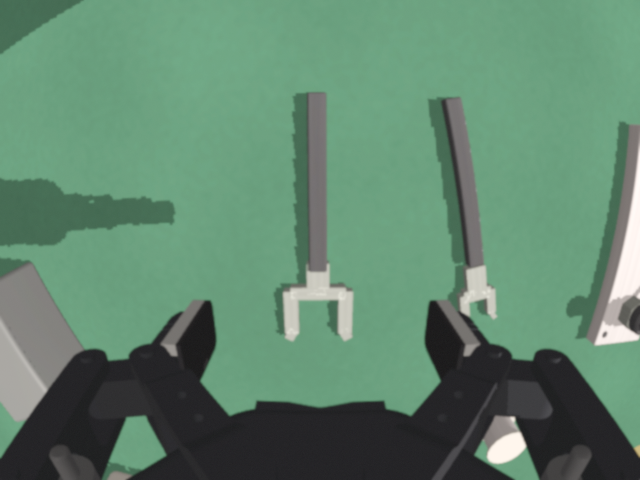

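The wrist view agrees with the fitted spanner pose to about a pixel: tips at (291,338) and (345,338), handle end at (316,93). Descending and gripping.

arm_command(xyz=[[-0.0018, -0.0022, 0.0], [-0.0018, -0.0022, 0.04], [-0.0018, -0.0022, 0.08], [-0.0018, -0.0022, 0.115], [-0.0018, -0.0022, 0.135], [-0.0018, -0.0022, 0.145], [-0.0018, -0.0022, 0.145], [-0.0018, -0.0022, 0.145]], twist=[0, 0, 0, 0, 0, 0, 0, 0])

```text
clock: 2.82
tool_pos: [0.4708, -0.2993, 0.006]
tool_rot: [0.22, 3.133, -0.001]
force: [0.4, 0.7, 0.7]
gripper_width: 0.0852
grip_force: 0.0
```

arm_command(xyz=[[0, 0, 0], [0, 0, 0], [0, 0, 0], [0, 0, 0], [0, 0, 0], [0, 0, 0], [0, 0, 0], [0, 0, 0]], twist=[0, 0, 0, 0, 0, 0, 0, 0], claw=1, newtons=60)

```text
clock: 3.48
tool_pos: [0.4702, -0.2994, 0.0051]
tool_rot: [-0.221, -3.134, -0.0]
force: [-0.7, -0.0, -0.5]
gripper_width: -0.0002
grip_force: 0.0
```

```bash
python3 -c "
from h import *
go([*loc(SPN,-.095,0),.005],SPN[2])
c=wcam();print(monitor.get_obs()['grip_force'])
import pickle;pickle.dump(c,open('w2.pkl','wb'))
for x,y,z in[(.023,.024,.01),(.023,-.024,.01),(-.205,0,.014),(-.05,0,.014)]: print(wproj(c,np.r_[loc(SPN,x,y),z]).round(0))
save('w2',c['image'])"
```

```text
t 3.48 tcp [ 0.4702 -0.2994  0.0051] F [-0.7 -0.  -0.5] w -0.0002 -> shift mm [0.7 0.5 0.1] twist -0.05
0.0
[357. 448.]
[283. 448.]
[320.  47.]
[320. 362.]
```

View pics/w2.png

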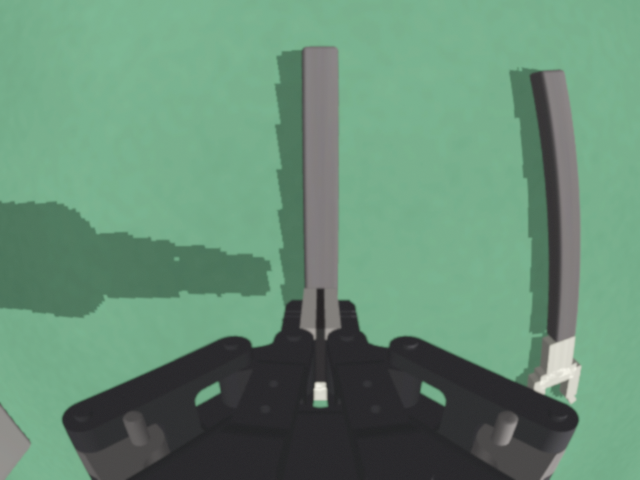

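```bash
python3 -c "
from h import *
import pickle
c=pickle.load(open('w2.pkl','rb'));T=np.array(c['tool_from_camera']);print(T.round(4).tolist())
c['W']=T
for z in(0,-.01,-.019,-.03,-.04): print(z,[wproj(c,np.array([x,y,z])).round(0).tolist() for x,y in((.011,.0),(-.011,0),(.011,.008))])
print(monitor.get_obs()['joint_efforts'])
"
```

```text
[[0.0002, -0.9617, -0.274, 0.0688], [1.0, 0.0006, -0.0012, 0.0007], [0.0013, -0.274, 0.9617, -0.174], [0.0, 0.0, 0.0, 1.0]]
0 [[319.0, 258.0], [319.0, 299.0], [335.0, 258.0]]
-0.01 [[319.0, 265.0], [319.0, 307.0], [336.0, 265.0]]
-0.019 [[319.0, 272.0], [319.0, 316.0], [337.0, 272.0]]
-0.03 [[319.0, 281.0], [319.0, 327.0], [338.0, 281.0]]
-0.04 [[319.0, 290.0], [319.0, 339.0], [339.0, 290.0]]
[ 1.23934820e-03 -6.26021934e+01  2.59405911e+01  3.62476865e-03
 -3.39106100e-04  2.76453761e-05]
```

The fingers shut above the handle, and the wrist image suggests the tips sit higher than the TCP. I'll check that in the scene camera.

```bash
python3 -c "
from h import *
o=monitor.get_obs();c=capture('scene');p=o['tool_pos']
for z in(0,.01,.02,.03,.04,.06): print(z,proj(c,p+[0,0,z]).round(1))
u=proj(c,p)[0].astype(int);print(u)
x0,y0=u[0]-80,u[1]-80;print(x0,y0);save('s3',cv2.resize(c['image'][max(y0,0):y0+120,max(x0,0):x0+160],None,fx=5,fy=5,interpolation=cv2.INTER_CUBIC))"
```

```text
0 [[142.3 332.9]]
0.01 [[141.3 328.5]]
0.02 [[140.3 324.1]]
0.03 [[139.3 319.6]]
0.04 [[138.3 315.1]]
0.06 [[136.3 305.9]]
[142 332]
62 252
```

View pics/s3.png

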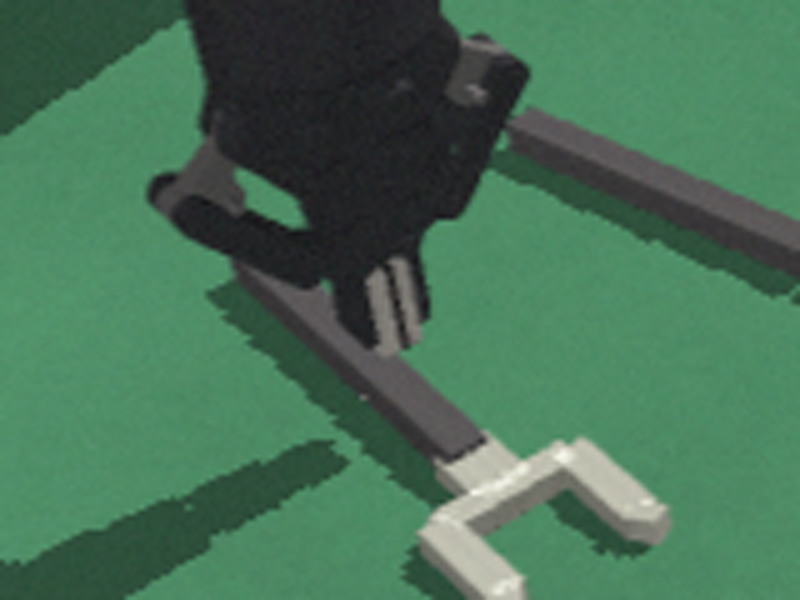

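The shut tips appear at scene pixel (141,322), which puts them about 35 mm behind the reported TCP. I'll open partly and feel my way down in small steps, watching the force.

arm_command(xyz=[[0, 0, 0], [0, 0, 0], [0, 0, 0], [0, 0, 0], [0, 0, 0.005], [0, 0, 0.01], [0, 0, 0.015], [0, 0, 0.02], [0, 0, 0.02], [0, 0, 0.02]], twist=[0, 0, 0, 0, 0, 0, 0, 0, 0, 0], claw=0.1)

```text
clock: 4.42
tool_pos: [0.4699, -0.2991, -0.0155]
tool_rot: [-0.221, -3.133, -0.001]
force: [0.0, 0.1, 0.4]
gripper_width: 0.0381
grip_force: 0.0
```

arm_command(xyz=[[0, 0, 0.002], [0, 0, 0.004], [0, 0, 0.006], [0, 0, 0.006]], twist=[0, 0, 0, 0])

```text
clock: 4.75
tool_pos: [0.4701, -0.2992, -0.0213]
tool_rot: [-0.221, -3.134, -0.0]
force: [0.0, 0.2, 0.0]
gripper_width: 0.0384
grip_force: 0.0
```

arm_command(xyz=[[0, 0, 0.002], [0, 0, 0.004], [0, 0, 0.005], [0, 0, 0.005]], twist=[0, 0, 0, 0])

```text
clock: 5.08
tool_pos: [0.4701, -0.2992, -0.0262]
tool_rot: [-0.221, -3.133, -0.0]
force: [-0.0, -0.1, 0.1]
gripper_width: 0.0384
grip_force: 0.0
```

arm_command(xyz=[[0, 0, 0.002], [0, 0, 0.004], [0, 0, 0.004]], twist=[0, 0, 0])

```text
clock: 5.33
tool_pos: [0.4702, -0.2993, -0.0302]
tool_rot: [-0.221, -3.134, -0.0]
force: [-0.4, 0.7, 0.1]
gripper_width: 0.0385
grip_force: 0.0
```

arm_command(xyz=[[0, 0, 0.002], [0, 0, 0.003], [0, 0, 0.003]], twist=[0, 0, 0])

```text
clock: 5.58
tool_pos: [0.4704, -0.2995, -0.0305]
tool_rot: [0.221, 3.133, -0.001]
force: [-9.0, 6.3, 35.2]
gripper_width: 0.0382
grip_force: 17.4
```

arm_command(xyz=[[0, 0, 0.002], [0, 0, 0.003], [0, 0, 0.003]], twist=[0, 0, 0])

```text
clock: 5.83
tool_pos: [0.4704, -0.2996, -0.0307]
tool_rot: [0.221, 3.132, -0.003]
force: [-18.6, 13.7, 74.0]
gripper_width: 0.0383
grip_force: 36.8
```

That was bench contact at TCP z = -0.0305. Backing off about 3 mm, then closing.

arm_command(xyz=[[0, 0, -0.006], [0, 0, -0.009], [0, 0, -0.009], [0, 0, -0.009]], twist=[0, 0, 0, 0])

```text
clock: 6.17
tool_pos: [0.4702, -0.2994, -0.0271]
tool_rot: [-0.221, -3.134, 0.0]
force: [-0.0, 0.2, -0.3]
gripper_width: 0.0383
grip_force: 0.0
```

arm_command(xyz=[[0, 0, 0], [0, 0, 0], [0, 0, 0], [0, 0, 0], [0, 0, 0]], twist=[0, 0, 0, 0, 0], claw=1, newtons=60)

```text
clock: 6.58
tool_pos: [0.47, -0.2991, -0.0274]
tool_rot: [-0.221, -3.133, -0.001]
force: [0.5, 0.3, -1.3]
gripper_width: 0.0143
grip_force: 58.7
```

```bash
cat >> h.py <<'E'
def jawgo(x,y,z,dyaw=0):
    "jaw centre at jig-frame x,y (m), underside z; spanner rigid in the grip"
    G=.0945;yaw=JIG[2]+dyaw
    p=loc(JIG,x,y)-G*np.array([np.cos(yaw),np.sin(yaw)]);go([*p,z-.0274],yaw)
E
python3 -c "
from h import *
p=monitor.get_obs()['tool_pos'];d=p[:2]-SPN[:2];C,D=np.cos(SPN[2]),np.sin(SPN[2]);print(C*d[0]+D*d[1],-D*d[0]+C*d[1])
go([p[0],p[1],p[2]+.08],SPN[2]);jawgo(-.07,-.001,.08)"
```

```text
-0.09460523283942544 -0.00028255113017795243
t 6.58 tcp [ 0.47   -0.2991 -0.0274] F [ 0.5  0.3 -1.3] w 0.0143 -> shift mm [  0.1   0.  -80. ] twist -0.05
t 6.58 tcp [ 0.47   -0.2991 -0.0274] F [ 0.5  0.3 -1.3] w 0.0143 -> shift mm [ 63.2 385.  -79.7] twist 3.54
```

arm_command(xyz=[[0, 0, -0.01], [0, 0, -0.03], [0, 0, -0.06], [0, 0, -0.085], [0, 0, -0.085]], twist=[0, 0, 0, 0, 0])

```text
clock: 7.0
tool_pos: [0.4728, -0.3015, 0.0632]
tool_rot: [0.221, 3.128, -0.007]
force: [1.0, -1.2, -0.9]
gripper_width: 0.0141
grip_force: 58.8
```

```bash
python3 -c "
from h import *
jawgo(-.07,-.001,.08)"
```

```text
t 7.0 tcp [ 0.4728 -0.3015  0.0632] F [ 1.  -1.2 -0.9] w 0.0141 -> shift mm [ 66.3 387.    8.7] twist 3.54
```

arm_command(xyz=[[0.006, 0.035, 0], [0.012, 0.075, 0], [0.019, 0.115, 0], [0.025, 0.155, 0], [0.032, 0.195, 0], [0.038, 0.235, 0], [0.045, 0.275, 0], [0.052, 0.315, 0], [0.057, 0.35, 0], [0.061, 0.374, 0], [0.063, 0.385, 0], [0.063, 0.385, 0]], twist=[0, 0.5, 1, 1.5, 2, 2.5, 3, 3.5, 3.5, 3.5, 3.5, 3.5])

```text
clock: 8.0
tool_pos: [0.4615, 0.0926, 0.0579]
tool_rot: [-0.312, -3.126, -0.0]
force: [-0.5, 0.1, -2.6]
gripper_width: 0.014
grip_force: 59.1
```

arm_command(xyz=[[0, 0, 0], [0, 0, 0], [0, 0, 0]], twist=[0, 0, 0])

```text
clock: 8.25
tool_pos: [0.4621, 0.0894, 0.058]
tool_rot: [-0.32, -3.125, 0.001]
force: [0.7, -0.5, -2.8]
gripper_width: 0.014
grip_force: 59.1
```

```bash
python3 -c "
from h import *
import pickle
jawgo(-.07,-.001,.08)
c=wcam();pickle.dump(c,open('w4.pkl','wb'));save('w4',c['image'])
for x,y,z in[(-.215,.045,.02),(-.215,-.045,.02),(.045,.045,.02),(.045,-.045,.02),(-.185,.0165,.045),(0,0,.084)]: print((x,y,z),wproj(c,np.r_[loc(JIG,x,y),z]).round(1))"
```

```text
t 8.25 tcp [0.4621 0.0894 0.058 ] F [ 0.7 -0.5 -2.8] w 0.014 -> shift mm [0.9 1.4 5.4] twist -0.05
(-0.215, 0.045, 0.02) [401.2 170.7]
(-0.215, -0.045, 0.02) [245.2 170.6]
(0.045, 0.045, 0.02) [373.4 478.9]
(0.045, -0.045, 0.02) [271.3 479.1]
(-0.185, 0.0165, 0.045) [355.3 231.5]
(0, 0, 0.084) [322.9 512.2]
```

View pics/w4.png

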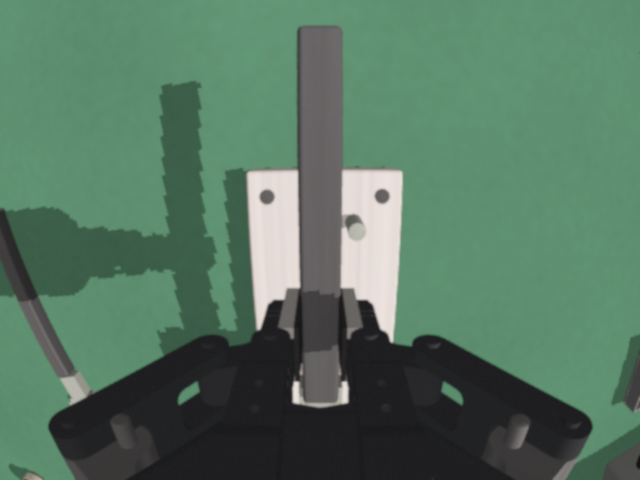

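The wrist view puts the plate's -x corners at (248,171) and (402,171) and the pin top at (357,231). That means the jig lies about 1 mm to +y of my fit, so I'll correct the fit and continue.

```bash
echo 'JIG[:2]=loc(JIG,0,.0011)' >> h.py; python3 -c "
from h import *
jawgo(-.054,-.0008,.08);jawgo(-.054,-.0008,.0225)"
```

```text
t 8.3 tcp [0.4621 0.0894 0.058 ] F [-0.4  0.7 -2.3] w 0.0143 -> shift mm [-15.2   2.7   5.4] twist -0.06
t 8.3 tcp [0.4621 0.0894 0.058 ] F [-0.4  0.7 -2.3] w 0.0143 -> shift mm [-15.2   2.7  62.9] twist -0.06
```

arm_command(xyz=[[-0.008, 0.0015, 0], [-0.0152, 0.0027, 0], [-0.0152, 0.0027, 0], [-0.0152, 0.0027, 0.015], [-0.0152, 0.0027, 0.03], [-0.0152, 0.0027, 0.045], [-0.0152, 0.0027, 0.054], [-0.0152, 0.0027, 0.058], [-0.0152, 0.0027, 0.058], [-0.0152, 0.0027, 0.058]], twist=[0, 0, 0, 0, 0, 0, 0, 0, 0, 0])

```text
clock: 9.13
tool_pos: [0.4778, 0.0902, 0.0004]
tool_rot: [0.317, 3.125, 0.0]
force: [0.1, 0.1, -2.7]
gripper_width: 0.0141
grip_force: 59.0
```

```bash
python3 -c "
from h import *
jawgo(-.054,0,.021)
c=wcam();
import pickle;pickle.dump(c,open('w5.pkl','wb'));save('w5',cv2.resize(c['image'][100:340,180:460],None,fx=2.5,fy=2.5,interpolation=cv2.INTER_CUBIC))
for x,y,z in[(-.215,.045,.02),(-.215,-.045,.02),(-.185,.0165,.045)]: print((x,y,z),wproj(c,np.r_[loc(JIG,x,y),z]).round(1))"
```

```text
t 9.13 tcp [4.778e-01 9.020e-02 4.000e-04] F [ 0.1  0.1 -2.7] w 0.0141 -> shift mm [-0.  -0.5  6.8] twist 0.04
(-0.215, 0.045, 0.02) [424.5 147.3]
(-0.215, -0.045, 0.02) [211.3 147.3]
(-0.185, 0.0165, 0.045) [363.  230.2]
```

View pics/w5.png

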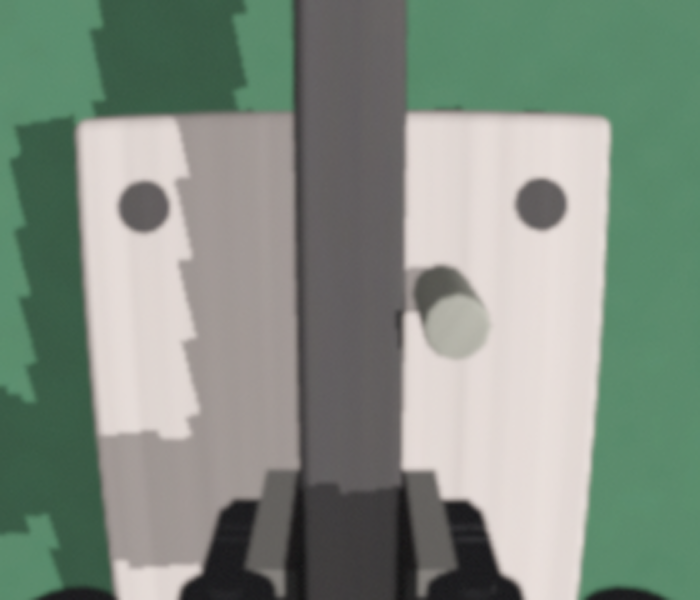

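The measured corners (211,149), (424,147) and pin (363,230) agree with prediction to within a pixel. Lowering on to the plate.

arm_command(xyz=[[0, -0.0005, 0.003], [0, -0.0005, 0.006], [0, -0.0005, 0.0065], [0, -0.0005, 0.0065]], twist=[-0.2, -0.2, -0.2, -0.2])

```text
clock: 9.52
tool_pos: [0.4772, 0.0898, -0.0065]
tool_rot: [-0.311, -3.126, 0.0]
force: [-0.5, 0.1, -2.5]
gripper_width: 0.0142
grip_force: 59.0
```

arm_command(xyz=[[0, 0, 0.0005], [0, 0, 0.001], [0, 0, 0.001]], twist=[0, 0, 0])

```text
clock: 9.77
tool_pos: [0.4774, 0.0898, -0.0074]
tool_rot: [0.311, 3.126, 0.0]
force: [-0.1, 0.3, -2.3]
gripper_width: 0.014
grip_force: 59.1
```

arm_command(xyz=[[-0.005, 0, 0.0005], [-0.01, 0, 0.0005], [-0.015, 0, 0.0005], [-0.02, 0, 0.0005], [-0.025, 0, 0.0005], [-0.028, 0, 0.0005], [-0.028, 0, 0.0005]], twist=[0, 0, 0, 0, 0, 0, 0])

```text
clock: 10.35
tool_pos: [0.5063, 0.0841, -0.0077]
tool_rot: [0.312, 3.124, 0.0]
force: [2.3, 0.5, 0.8]
gripper_width: 0.0141
grip_force: 60.2
```

arm_command(xyz=[[-0.004, 0, 0], [-0.008, 0, 0], [-0.012, 0, 0], [-0.012, 0, 0]], twist=[0, 0, 0, 0])

```text
clock: 10.68
tool_pos: [0.5075, 0.0837, -0.0078]
tool_rot: [-0.308, -3.111, -0.003]
force: [-26.3, 5.2, 33.5]
gripper_width: 0.0142
grip_force: 64.3
```

```bash
python3 -c "
from h import *
jawgo(.001,0,.02);print(monitor.get_obs()['wrist_torque'].round(2))"
```

```text
t 10.68 tcp [ 0.5075  0.0837 -0.0078] F [-26.3   5.2  33.5] w 0.0142 -> shift mm [-24.6  -0.2  -0.8] twist 0.32
[ 1.02  5.01 -0.01]
```

Blocked with the jaw at about x = -24 mm. That is where the parallel part of the jaw meets the nut, and the fingertips may be dragging on the plate. I'll back off and lift 1 mm.

arm_command(xyz=[[0.008, 0, 0], [0.016, 0, 0], [0.016, 0, -0.001], [0.016, 0, -0.0015], [0.016, 0, -0.0015]], twist=[0, 0, 0, 0, 0])

```text
clock: 11.1
tool_pos: [0.5011, 0.0849, -0.0065]
tool_rot: [0.312, 3.126, -0.0]
force: [0.4, 0.4, -3.0]
gripper_width: 0.0143
grip_force: 59.8
```

```bash
python3 - <<'E'
from h import *
jawgo(-.024,0,.02);o=monitor.get_obs();print(o['tool_rot'].round(4),o['wrist_torque'].round(2))
c=wcam()
# handle edges in wrist image: check spanner not slipped: end row of handle + centre cols
g=cv2.cvtColor(c['image'],cv2.COLOR_RGB2HSV)
for r in(20,60,100,140,200,250): 
    row=g[r];m=(row[:,1]<60)&(row[:,2]<150);xs=np.where(m[280:360])[0]+280;print(r,xs.min() if len(xs) else None,xs.max() if len(xs) else None)
col=g[:,320];print([ (r,int(col[r,1]),int(col[r,2])) for r in range(0,60,6)])
# spanner handle end as predicted from grip
p=o['tool_pos'];M=R.from_rotvec(o['tool_rot']).as_matrix();ax=-M[:,0]
e=p+ax*(-.205+.0945);e[2]=.034;print('pred handle end',wproj(c,e))
c=capture('scene');u=proj(c,np.r_[loc(JIG,-.02,0),.03])[0].astype(int);x0,y0=u[0]-60,u[1]-50;print(x0,y0)
for P in[(0,0,.084),(0,0,.02),(-.0208,0,.038),(.0208,0,.038),(-.025,.0188,.03),(-.025,-.0188,.03),(0,.026,.03),(0,-.026,.03),(-.058,-.033,.03)]: print(P,((proj(c,np.r_[loc(JIG,P[0],P[1]),P[2]])[0]-[x0,y0]+.5)*6).round(0))
save('s6',cv2.resize(c['image'][y0:y0+100,x0:x0+130],None,fx=6,fy=6,interpolation=cv2.INTER_CUBIC))
E
```

```text
t 11.1 tcp [ 0.5011  0.0849 -0.0065] F [ 0.4  0.4 -3. ] w 0.0143 -> shift mm [-6.  -0.   0.9] twist 0.23
[ 0.3116  3.126  -0.    ] [-0.03  0.04 -0.01]
20 None None
60 298 342
100 296 341
140 296 341
200 297 341
250 298 340
[(0, 91, 137), (6, 89, 137), (12, 91, 138), (18, 88, 136), (24, 14, 92), (30, 10, 99), (36, 10, 98), (42, 10, 98), (48, 11, 97), (54, 8, 98)]
pred handle end [318.46063459  26.53396501]
266 204
(0, 0, 0.084) [409. 194.]
(0, 0, 0.02) [405. 354.]
(-0.0208, 0, 0.038) [364. 285.]
(0.0208, 0, 0.038) [449. 336.]
(-0.025, 0.0188, 0.03) [396. 280.]
(-0.025, -0.0188, 0.03) [315. 319.]
(0, 0.026, 0.03) [461. 302.]
(0, -0.026, 0.03) [349. 358.]
(-0.058, -0.033, 0.03) [220. 295.]
```

View pics/s6.png

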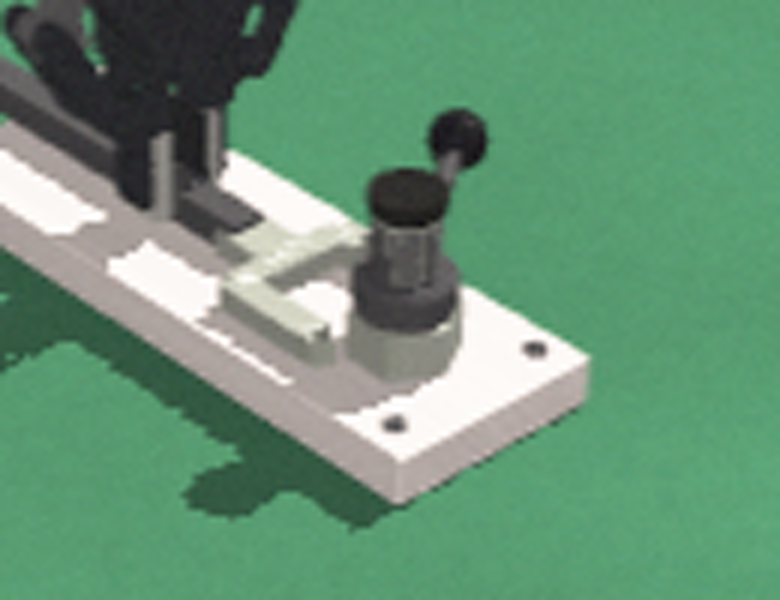

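The last picture shows the tip at (330,345) just beside the nut and the cap at (408,196), both as predicted, so alignment is good. Retrying 1 mm higher.

arm_command(xyz=[[-0.003, 0, 0], [-0.006, 0, 0], [-0.008, 0, 0], [-0.01, 0, 0], [-0.01, 0, 0]], twist=[0, 0, 0, 0, 0])

```text
clock: 11.62
tool_pos: [0.5113, 0.0829, -0.0065]
tool_rot: [0.312, 3.126, 0.0]
force: [0.3, 0.4, -1.5]
gripper_width: 0.0143
grip_force: 59.8
```

```bash
python3 -c "
from h import *
jawgo(.001,0,.02);o=monitor.get_obs();print(o['force'].round(1),o['wrist_torque'].round(2),o['tool_rot'].round(4))"
```

```text
t 11.62 tcp [ 0.5113  0.0829 -0.0065] F [ 0.3  0.4 -1.5] w 0.0143 -> shift mm [-20.6  -0.2   0.9] twist 0.23
[ 0.3  0.4 -1.5] [-0.03  0.01 -0.04] [3.1170e-01 3.1256e+00 1.0000e-04]
```

Free now: the plate friction was the cause. Continuing in.

arm_command(xyz=[[-0.003, 0, 0], [-0.006, 0, 0], [-0.009, 0, 0], [-0.012, 0, 0], [-0.012, 0, 0]], twist=[0, 0, 0, 0, 0])

```text
clock: 12.03
tool_pos: [0.5233, 0.0805, -0.0064]
tool_rot: [0.312, 3.125, 0.0]
force: [-0.1, 0.1, -1.6]
gripper_width: 0.0143
grip_force: 59.7
```

arm_command(xyz=[[-0.002, 0, 0], [-0.004, 0, 0], [-0.006, 0, 0], [-0.0075, 0, 0], [-0.0075, 0, 0]], twist=[0, 0, 0, 0, 0])

```text
clock: 12.45
tool_pos: [0.5302, 0.0792, -0.0064]
tool_rot: [0.311, 3.126, 0.0]
force: [-0.2, 0.3, -2.9]
gripper_width: 0.0142
grip_force: 59.8
```

```bash
python3 -c "
from h import *
jawgo(.001,0,.02);o=monitor.get_obs();print(o['force'].round(1),o['wrist_torque'].round(2))"
```

```text
t 12.45 tcp [ 0.5302  0.0792 -0.0064] F [-0.2  0.3 -2.9] w 0.0142 -> shift mm [-1.4 -0.2  1. ] twist 0.24
[-0.2  0.3 -2.9] [-0.02  0.05  0.  ]
```

arm_command(xyz=[[-0.0008, 0, 0], [-0.0016, 0, 0], [-0.0024, 0, 0], [-0.0024, 0, 0]], twist=[0, 0, 0, 0])

```text
clock: 12.78
tool_pos: [0.5323, 0.0787, -0.0064]
tool_rot: [0.311, 3.126, 0.0]
force: [-0.5, 0.2, -3.0]
gripper_width: 0.0143
grip_force: 59.8
```

arm_command(xyz=[[-0.0008, 0, 0], [-0.0015, 0, 0], [-0.0015, 0, 0]], twist=[0, 0, 0])

```text
clock: 13.03
tool_pos: [0.5326, 0.0786, -0.0067]
tool_rot: [-0.311, -3.124, -0.0]
force: [-2.8, 0.5, -1.3]
gripper_width: 0.014
grip_force: 59.9
```

Throat contact, within 1 mm of the expected home position. Setting it down on the plate and releasing.

arm_command(xyz=[[-0.0005, 0, 0.0005], [-0.0005, 0, 0.001], [-0.0005, 0, 0.001]], twist=[0, 0, 0])

```text
clock: 13.28
tool_pos: [0.5327, 0.0785, -0.0077]
tool_rot: [-0.311, -3.124, -0.0]
force: [-4.9, 1.4, 2.4]
gripper_width: 0.0145
grip_force: 60.3
```

arm_command(xyz=[[0, 0, 0], [0, 0, 0], [0, 0, 0], [0, 0, 0]], twist=[0, 0, 0, 0], claw=0.2)

```text
clock: 13.62
tool_pos: [0.5348, 0.0783, -0.0072]
tool_rot: [0.311, 3.125, 0.0]
force: [-0.8, 1.0, 0.0]
gripper_width: 0.0344
grip_force: 0.0
```

```bash
python3 - <<'E'
from h import *
jawgo(.001,0,.02)
c=wcam()
g=cv2.cvtColor(c['image'],cv2.COLOR_RGB2HSV);col=g[:,320];print([(r,int(col[r,1]),int(col[r,2])) for r in range(0,60,4)])
for x,z in((-.204,.034),(-.202,.034)): print(wproj(c,np.r_[loc(JIG,x,0),z]))
for r in(60,100,140,200,250): 
    row=g[r];m=(row[:,1]<60)&(row[:,2]<150);xs=np.where(m[280:350])[0]+280;print(r,xs.min() if len(xs) else None,xs.max() if len(xs) else None)
print([wproj(c,np.r_[loc(JIG,x,0),.034]).round(1).tolist() for x in(-.19,-.15)])
# ball
t=capture('top');T=np.round(proj(t,np.r_[loc(JIG,.075*np.cos(2.146),.075*np.sin(2.146)),.06])[0]).astype(int);print(T)
im=t['image'][T[1]-8:T[1]+9,T[0]-8:T[0]+9].sum(2);ys,xs=np.where(im<110);b=back(t,(xs.mean()+T[0]-8,ys.mean()+T[1]-8),.06);d=b[:2]-JIG[:2];print(len(xs),b,np.degrees(np.arctan2(d[1],d[0])-JIG[2]),np.hypot(*d))
E
```

```text
t 13.62 tcp [ 0.5348  0.0783 -0.0072] F [-0.8  1.   0. ] w 0.0344 -> shift mm [ 3.3 -0.2  0.2] twist 0.24
[(0, 91, 135), (4, 15, 208), (8, 14, 224), (12, 15, 225), (16, 15, 223), (20, 8, 95), (24, 8, 97), (28, 10, 98), (32, 10, 98), (36, 11, 97), (40, 11, 97), (44, 8, 97), (48, 11, 97), (52, 11, 97), (56, 8, 97)]
[319.14085406  17.63527319]
[319.11490142  22.68569776]
60 296 341
100 296 341
140 296 340
200 297 340
250 298 340
[[319.0, 53.9], [318.5, 164.3]]
[283 236]
12 [0.60586712 0.13027958 0.06      ] 115.39042763017969 0.07248568814379695
```

Handle end is at row 19, so the jaw is at about +1.5 mm and fully home, and the handle is straight and released. Lifting clear.

arm_command(xyz=[[0, 0, -0.01], [0, 0, -0.04], [0, 0, -0.08], [0, 0, -0.108], [0, 0, -0.108]], twist=[0, 0, 0, 0, 0])

```text
clock: 14.13
tool_pos: [0.538, 0.0784, 0.1071]
tool_rot: [0.31, 3.117, 0.002]
force: [0.7, -0.6, 1.4]
gripper_width: 0.0342
grip_force: 0.0
```

```bash
python3 - <<'E'
from h import *
o=monitor.get_obs();print(o['joint_positions'].round(2))
go([*loc(JIG,-.088,.069),.10],JIG[2]-np.pi/2);go([*loc(JIG,-.088,.069),.017],JIG[2]+np.pi/2)
t=capture('top')
for a in(110,115,120,125,130): print(a,proj(t,np.r_[loc(JIG,.075*np.cos(np.radians(a)),.075*np.sin(np.radians(a))),.06])[0].round(1))
x,y=proj(t,np.r_[loc(JIG,-.04,.063),.06])[0].round().astype(int);print(x,y);print(t['image'][y-8:y+9,x-10:x+11].max(2))
E
```

```text
[ 0.01  0.39 -0.27  0.9  -0.    0.21]
t 14.13 tcp [0.538  0.0784 0.1071] F [ 0.7 -0.6  1.4] w 0.0342 -> shift mm [ 0.6 68.   7.2] twist 90.25
t 14.13 tcp [0.538  0.0784 0.1071] F [ 0.7 -0.6  1.4] w 0.0342 -> shift mm [ 1.4 67.8 90.2] twist -89.75
110 [281.9 229.8]
115 [282.2 232.2]
120 [282.8 234.5]
125 [283.6 236.7]
130 [284.6 238.9]
283 236
[[114 118 117 117 116 121  82  47  64 108 122 121 119 121 120 120 120 121
  120 118 121]
 [114 114 117 115 117 121  79  50  78 115 124 122 122 121 120 121 120 121
  122 121 120]
 [116 115 115 116 118 118  76  52  76 107 119 123 122 121 122 122 120 120
  121 121 122]
 [115 115 114 118 117 114  73  50  67  69 109 125 122 122 122 122 122 121
  122 123 123]
 [116 116 116 115 117 116  71  49  70  72 112 126 124 122 122 124 123 123
  123 124 122]
 [115 116 117 117 117 111  71  46  68  73 113 125 124 123 123 123 123 124
  124 123 123]
 [115 116 116 117 117 111  69  49  72  76 106 122 124 125 122 126 125 124
  124 124 125]
 [115 116 114 115 117 108  67  51  73  77  74 114 128 125 127 126 125 126
  125 124 126]
 [114 116 117 117 117 105  63  51  74  80  75 115 128 126 126 125 126 126
  125 126 126]
 [116 115 115 117 118  99  58  51  75  79  77 109 118 123 127 125 124 126
  124 125 125]
 [116 116 116 116 120  96  56  50  74  78  77  77  72 112 125 125 123 124
  123 123 125]
 [114 116 116 116 119  94  49  48  71  79  77  76  76 112 125 123 123 121
  123 123 123]
 [116 116 116 117 121  96  53  49  69  75  76  72  73 110 122 121 122 123
  121 122 121]
 [116 116 116 116 120  95  52  68  84  84  85  85  85 109 117 119 119 120
  121 120 118]
 [117 116 116 117 121  91  60 119 130 116 118 114 119 114 112 113 116 117
  122 122 119]
 [115 117 115 115 122  87  66 121 143 123 117 112 121 116 109 114 115 119
  123 123 120]
 [116 115 115 116 119  85  67  67 128 132 132 120 127 123 114 115 118 118
  127 124 120]]
```

arm_command(xyz=[[0, 0.01, 0], [0, 0.02, 0], [0, 0.03, 0], [0, 0.04, 0], [0, 0.05, 0], [0, 0.06, 0], [0.001, 0.068, 0], [0.001, 0.068, 0], [0.001, 0.068, 0], [0.001, 0.068, 0], [0.001, 0.068, 0], [0.001, 0.068, 0]], twist=[7, 14, 21, 28, 35, 42, 49, 56, 63, 70, 77, 84], claw=1)

```text
clock: 15.18
tool_pos: [0.5458, 0.1451, 0.0999]
tool_rot: [-2.329, -2.107, 0.002]
force: [0.8, -0.0, -0.9]
gripper_width: -0.0001
grip_force: 0.0
```

arm_command(xyz=[[0, 0, 0], [0, 0, 0], [0, 0, 0]], twist=[6, 6, 6])

```text
clock: 15.43
tool_pos: [0.546, 0.1451, 0.1001]
tool_rot: [-2.427, -1.994, 0.001]
force: [0.1, 0.1, 0.0]
gripper_width: 0.0001
grip_force: 0.0
```

```bash
python3 - <<'E'
from h import *
go([*loc(JIG,-.088,.069),.017],JIG[2]-np.pi/2);M=R.from_rotvec(monitor.get_obs()['tool_rot']).as_matrix()
print('jig +x in tool axes',(M.T@[np.cos(JIG[2]),np.sin(JIG[2]),0]).round(3))
c=wcam();p=wproj(c,np.r_[loc(JIG,-.041,.0625),.06]);print('ball pred px',p)
u,v=p.round().astype(int);a=c['image'][max(v-40,0):v+41,max(u-40,0):u+41].max(2)<45;n,l,s,ce=cv2.connectedComponentsWithStats(a.astype(np.uint8));print([(s[i].tolist(),(ce[i]+[max(u-40,0),max(v-40,0)]).round(1).tolist()) for i in range(1,n) if s[i,4]>50])
E
```

```text
t 15.43 tcp [0.546  0.1451 0.1001] F [0.1 0.1 0. ] w 0.0001 -> shift mm [ 1.   4.8 83.1] twist 0.43
jig +x in tool axes [-0.008  1.    -0.001]
ball pred px [401.92755846 265.1977462 ]
[([26, 25, 31, 32, 453], [400.7, 268.3])]
```

The wrist camera sees the ball at (401,268) against a predicted (402,265), so it is where expected. Descending beside it, then pushing in +x (tool +y).

arm_command(xyz=[[0.001, 0, 0.03], [0.001, 0, 0.06], [0.001, 0, 0.08], [0.001, 0, 0.083], [0.001, 0, 0.083]], twist=[0, 0, 0, 0, 0])

```text
clock: 15.9
tool_pos: [0.5454, 0.146, 0.0165]
tool_rot: [-2.428, -1.992, 0.004]
force: [0.4, -0.2, 0.9]
gripper_width: -0.0002
grip_force: 0.0
```

arm_command(xyz=[[0, 0.006, 0], [0, 0.012, 0], [0, 0.018, 0], [0, 0.023, 0], [0, 0.027, 0], [0, 0.03, 0], [0, 0.033, 0], [0, 0.033, 0]], twist=[0, 0, 0, 0, 0, 0, 0, 0])

```text
clock: 16.57
tool_pos: [0.5791, 0.1399, 0.0174]
tool_rot: [-2.43, -1.99, 0.0]
force: [-2.1, 1.3, 1.0]
gripper_width: 0.0003
grip_force: 0.9
```

```bash
cat >> h.py <<'E'
def st():
    o=monitor.get_obs();d=o['tool_pos'][:2]-JIG[:2];C,D=np.cos(JIG[2]),np.sin(JIG[2]);F=o['force']
    print('t',round(o['clock'],2),'jig mm',np.round([1000*(C*d[0]+D*d[1]),1000*(-D*d[0]+C*d[1])],1),'z',o['tool_pos'][2].round(4),'F jig',np.round([C*F[0]+D*F[1],-D*F[0]+C*F[1],F[2]],1))
E
python3 -c "from h import *;st()"
```

```text
t 16.57 jig mm [-59.3  69.5] z 0.0174 F jig [-2.4  0.8  1. ]
```

arm_command(xyz=[[0, 0.004, 0], [0, 0.008, 0], [0, 0.012, 0], [0, 0.016, 0], [0, 0.02, 0], [0, 0.024, 0], [0, 0.028, 0], [0, 0.03, 0], [0, 0.03, 0]], twist=[0, 0, 0, 0, 0, 0, 0, 0, 0])

```text
clock: 17.32
tool_pos: [0.608, 0.134, 0.0171]
tool_rot: [-2.43, -1.99, 0.001]
force: [-2.8, 2.5, -0.6]
gripper_width: -0.0
grip_force: 1.4
```

```bash
python3 -c "from h import *;st()"
```

```text
t 17.32 jig mm [-29.8  69.5] z 0.0171 F jig [-3.3  1.9 -0.6]
```

arm_command(xyz=[[0, 0.004, 0], [0, 0.008, 0], [0, 0.012, 0], [0, 0.015, 0], [0, 0.018, 0], [0, 0.02, 0], [0, 0.02, 0]], twist=[0, 0, 0, 0, 0, 0, 0])

```text
clock: 17.9
tool_pos: [0.6284, 0.1295, 0.0174]
tool_rot: [2.431, 1.99, -0.0]
force: [-2.8, 0.9, -1.5]
gripper_width: -0.0
grip_force: 1.0
```

```bash
python3 -c "from h import *;st()"
```

```text
t 17.9 jig mm [-8.9 69.2] z 0.0174 F jig [-3.   0.3 -1.5]
```

arm_command(xyz=[[0, 0.0015, 0], [0, 0.003, 0], [0, 0.0045, 0], [0, 0.006, 0], [0, 0.006, 0]], twist=[0, 0, 0, 0, 0])

```text
clock: 18.32
tool_pos: [0.6339, 0.1281, 0.0174]
tool_rot: [2.431, 1.989, -0.001]
force: [-4.6, -1.2, -1.8]
gripper_width: -0.0001
grip_force: 1.7
```

arm_command(xyz=[[0, 0.001, 0], [0, 0.002, 0], [0, 0.002, 0]], twist=[0, 0, 0])

```text
clock: 18.57
tool_pos: [0.636, 0.128, 0.0175]
tool_rot: [2.431, 1.99, -0.0]
force: [-3.9, -1.1, -2.1]
gripper_width: 0.0003
grip_force: 1.9
```

arm_command(xyz=[[0, 0.001, 0], [0, 0.002, 0], [0, 0.002, 0]], twist=[0, 0, 0])

```text
clock: 18.82
tool_pos: [0.6379, 0.1276, 0.0176]
tool_rot: [2.431, 1.99, -0.0]
force: [-3.8, -2.7, -1.3]
gripper_width: 0.0
grip_force: 1.9
```

```bash
python3 -c "from h import *;st()"
```

```text
t 18.82 jig mm [ 0.8 69.3] z 0.0176 F jig [-3.2 -3.4 -1.3]
```

arm_command(xyz=[[0, 0.001, 0], [0, 0.002, 0], [0, 0.002, 0]], twist=[0, 0, 0])

```text
clock: 19.07
tool_pos: [0.6398, 0.1273, 0.0175]
tool_rot: [2.431, 1.99, -0.001]
force: [-4.7, -2.0, -1.3]
gripper_width: 0.0001
grip_force: 2.1
```

```bash
python3 -c "from h import *;st()"
```

```text
t 19.07 jig mm [ 2.7 69.4] z 0.0175 F jig [-4.2 -3.  -1.3]
```

arm_command(xyz=[[0, 0.001, 0], [0, 0.002, 0], [0, 0.002, 0]], twist=[0, 0, 0])

```text
clock: 19.32
tool_pos: [0.6408, 0.1269, 0.0173]
tool_rot: [-2.43, -1.99, 0.003]
force: [-6.8, -1.5, -1.4]
gripper_width: -0.0
grip_force: 3.3
```

```bash
python3 -c "from h import *;st()"
```

```text
t 19.32 jig mm [ 3.9 69.2] z 0.0173 F jig [-6.3 -2.8 -1.4]
```

arm_command(xyz=[[0, 0.0005, 0], [0, 0.001, 0], [0, 0.001, 0]], twist=[0, 0, 0])

```text
clock: 19.57
tool_pos: [0.6412, 0.1267, 0.0171]
tool_rot: [-2.43, -1.989, 0.004]
force: [-8.8, -2.2, 0.2]
gripper_width: -0.0
grip_force: 4.0
```

```bash
python3 -c "from h import *;st()"
```

```text
t 19.57 jig mm [ 4.3 69.1] z 0.0171 F jig [-8.1 -4.   0.2]
```

arm_command(xyz=[[0, 0.0005, 0], [0, 0.0005, 0], [0, 0.0005, 0]], twist=[0, 0, 0])

```text
clock: 19.82
tool_pos: [0.6415, 0.1266, 0.0171]
tool_rot: [-2.429, -1.989, 0.004]
force: [-9.1, -2.6, 0.3]
gripper_width: -0.0
grip_force: 4.3
```

```bash
python3 -c "from h import *;st()"
```

```text
t 19.82 jig mm [ 4.6 69. ] z 0.0171 F jig [-8.4 -4.4  0.3]
```

Firmly against the stop at 8 to 9 N, with no further travel. Backing off and lifting clear, then checking the spanner.

arm_command(xyz=[[0, -0.005, 0], [0, -0.015, 0], [0, -0.03, 0], [0, -0.03, -0.02], [0, -0.03, -0.06], [0, -0.03, -0.1], [0, -0.06, -0.14], [0, -0.1, -0.14], [0, -0.13, -0.14], [0, -0.13, -0.14]], twist=[0, 0, 0, 0, 0, 0, 0, 0, 0, 0])

```text
clock: 20.65
tool_pos: [0.5112, 0.1538, 0.1589]
tool_rot: [-2.428, -1.992, -0.001]
force: [0.8, 1.5, -0.0]
gripper_width: 0.0002
grip_force: 0.0
```

```bash
python3 - <<'E'
from h import *
st();c=capture('scene')
# handle top edges / ball location by code
for n,P in dict(ball72=(.0232,.0713,.06),ball123=(-.041,.063,.06),hend=(-.2035,0,.034),heel=(-.033,-.033,.03)).items():
    u=proj(c,np.r_[loc(JIG,P[0],P[1]),P[2]])[0];a=c['image'][int(u[1])-14:int(u[1])+15,int(u[0])-14:int(u[0])+15].max(2)<50;ys,xs=np.where(a);print(n,u.round(1),len(xs),(xs.mean()+int(u[0])-14,ys.mean()+int(u[1])-14) if len(xs) else '')
uv=proj(c,np.r_[loc(JIG,.0232,.0713),.06])[0];u0=uv.astype(int);a=c['image'][u0[1]-9:u0[1]+10,u0[0]-9:u0[0]+10].max(2)<50;ys,xs=np.where(a)
if len(xs):
    b=back(c,(xs.mean()+u0[0]-9,ys.mean()+u0[1]-9),.06);d=b[:2]-JIG[:2];print('lever',np.degrees(np.arctan2(d[1],d[0])-JIG[2]),np.hypot(*d))
# wrist: handle line
w=wcam();S=[]
g=cv2.cvtColor(w['image'],cv2.COLOR_RGB2HSV)
m=((g[...,1]<60)&(g[...,2]>75)&(g[...,2]<125)).astype(np.uint8)
e=wproj(w,np.r_[loc(JIG,-.19,-.003),.034]);f=wproj(w,np.r_[loc(JIG,-.1,0),.034]);print('handle px pred',e,f)
for x in(-.2,-.19,-.17,-.15,-.13,-.11,-.09):
    ys=np.arange(-.03,.031,.0005);v=[]
    for y in ys:
        q=wproj(w,np.r_[loc(JIG,x,y),.034]).round().astype(int);v.append(m[q[1],q[0]] if 0<=q[0]<640 and 0<=q[1]<480 else 0)
    k=ys[np.array(v)>0]*1000;print(x,(k.min(),k.max(),len(k)) if len(k) else None)
E
```

```text
t 20.65 jig mm [-128.5   69.5] z 0.1589 F jig [ 0.5  1.6 -0. ]
ball72 [366.5 238.2] 68 (np.float64(367.7352941176471), np.float64(238.89705882352942))
ball123 [341.8 227.6] 85 (np.float64(333.91764705882355), np.float64(236.88235294117646))
hend [271.8 219.5] 0 
heel [310.2 257.7] 0 
lever 69.35949572654228 0.07614685648914117
handle px pred [246.40181149 303.33287647] [346.90691717 301.49440612]
-0.2 (np.float64(-28.999999999999996), np.float64(13.000000000000039), 41)
-0.19 (np.float64(-4.999999999999977), np.float64(4.500000000000032), 20)
-0.17 (np.float64(-4.499999999999976), np.float64(13.500000000000039), 36)
-0.15 (np.float64(1.0000000000000286), np.float64(13.000000000000039), 25)
-0.13 None
-0.11 (np.float64(-29.5), np.float64(-28.999999999999996), 2)
-0.09 (np.float64(-23.999999999999993), np.float64(12.500000000000039), 48)
```

Lever is at 69.4°, about 0.95 rad plus some 6° of spanner slack, and the handle now bears towards the pin side, as expected. Handing in.

arm_command(xyz=[[0, 0, 0], [0, 0, 0], [0, 0, 0]], twist=[0, 0, 0])

```text
clock: 21.0
tool_pos: [0.5171, 0.1523, 0.1574]
tool_rot: [2.431, 1.989, 0.001]
force: [0.4, -0.9, -0.3]
gripper_width: 0.0001
grip_force: 0.0
```

```bash
python3 -c "
from h import *
st();print(ticket.finish_job())"
```

```text
t 21.0 jig mm [-122.4   69.2] z 0.1574 F jig [ 0.6 -0.8 -0.3]
the job is handed in; nothing more can be done
None
```

The job is handed in at 21 s: the larger spanner is home on the lower nut with its handle swung over towards the pin, and the jam lever is firm against its stop at 8–9 N (about 6° of nut movement, inferred from the lever angle); while finding the grip height I pressed the fingertips on the bench at up to about 76 N (wrist limit 120 N), and I did not view the spanner again after tightening.

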